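# Unclamp the drilled tube block and put it in the tray

## Robot

A 6-joint arm with a two-finger parallel gripper is mounted at the origin on a cart in front of the work surface, level with it; the furniture and walls round the work are solid. World frame = base frame: x ahead of the robot, y to its left, z up, the work surface at z = 0. Lengths are in m, angles in degrees, forces in N, time in s.
With the tool pointing down it reaches from about 0.375 to 0.9 m from the base axis. Payload 3.1 kg.
Tool frame: the origin (TCP) lies at the very end of the fingers, on their centre line; the grasp point (between the pads) lies 19 mm behind it; z points along the fingers, y is the line along which they close (so a half turn about z gives the same grasp; the last joint's range is limited). The gripper opens to 87 mm and grips with 3 to 60 N. Pads are 19 mm wide; open, the fingers measure 117 mm over their backs; the gripper's body (75 mm by 190 mm) begins 51 mm behind the grasp point.
Start: joints at [57.095, 30.224, 82.088, -0, 67.689, -10.227], TCP at [0.241, 0.577, 0.223] pointing down, gripper open.
Joint ranges: [-176.69, 176.69], [-43.24, 126.21], [12.49, 139.97], [-82, 262], [0, 151.66], [-163.58, 163.58]. Speed limits (degrees/s): [159.86, 159.86, 180, 180, 180, 180].

## Interface

Orientations are given as a 3x3 rotation matrix whose columns are the frame's x, y, z axes.
In Python, from rig import bot gives the robot as it stands.
- The arm moves only by the tool move_arm, never from a script. Its argument "increments" is a list of rows, each an object with "xyz": the shift along the tool's x, y, z in mm, a list of three; "roll": the turn about the tool's z in rad; "grip": the opening in per cent of the stroke, from 0 (shut) to 100 (fully open). A call has 1 to 5 rows; each row shifts and turns the commanded pose from where the row before left it, along the tool's axes as they then stand; what a row does not reach is not made up. A row lasts 1/12 s, in which the tool goes at most 41.7 mm and 7.16 degrees, less where a joint would pass 70% of its speed; a pose out of reach is approached as far as the arm can. A call is refused whole if a number of a shift passes 41.7 or a number of a turn 0.125, either way. A call with a gripper value outside its range is refused whole. The fingers move at their own pace and stop on an object; the grip force is fixed at half the most. Time passes only in rows, so rows that do not move let the fingers close. It gives the time, the measured TCP pose, the force, the opening and the grip force at its end, in the units of the state.
- bot.read_state(): the state, without advancing time (a new reading comes with each control period).
- bot.capture(name): name is "scene" or "top" or "wrist"; returns (picture, depth): 384x512x3 uint8, red, green, blue; 384x512 float32, m along the optical axis (not along the pixel's ray), 0 where there is no reading.
- bot.camera_model(name): a dict with "intrinsics" (3x3 intrinsics, pixels), "rvec" (rotation vector, rad) and "tvec" (3), from world to camera coordinates, as OpenCV has them; the wrist camera has in their place "tool_from_camera" (4x4, takes a point from camera to tool coordinates, whose origin is the TCP and whose axes are the flange's). Camera axes: x right, y down, z forward; pixel columns grow to the right and rows downward; lengths in m; the calibration is good to about 2 mm. A picture is of the moment at which its call begins: read the wrist's pose just before it. camera_model takes no time and is no camera call.
- bot.hand_in(): hands the job in; it is judged then, once.
Trained networks look in the newest picture that a camera, given by its name, has taken for a name from the list of things; names that differ only in an ending like _2 or _b are one class to them, and where a whole thing is asked for, a point or a joint stands for the part that bears it (a point fixed in the world has none). Each returns a list of dicts, best first, with "conf" (0 to 1); they miss things now and then, are a little off and sometimes report something else, mostly with a low value. They report only what shows in the picture. A call takes as long as a camera call.
- bot.spot_in(label, camera): "at" ([x, y, z] in m, in the coordinates of the camera as it stood for that picture, good to about 4 mm: the middle of the surface that is visible of it).
- bot.trace(label, camera): "mask" (384x512 bool, what is visible of it).
The state is a dict: "time_s": time; "joint_positions": joint angles; "qvel": joint speeds; "tau": joint torques, N m; "position": TCP position; "tcp_rot": TCP orientation; "force": force on the tool from outside, world axes, zero at the start; "moment": the same for the moment, N m; "opening": opening from 0.0 (shut) to 1.0 (fully open); "grasp_force": force on a finger pad.
Only numpy, scipy, OpenCV 4.12 (cv2) and the standard library are available. Lean on these libraries where they do the work, as an engineer would, in place of code of your own. Each camera call takes 0.05 s, during which the arm holds its last target. There are 200 camera calls.

## Task

The drilled aluminium tube block in the bench vise is finished. Pull the vise's sliding jaw wide open by its black knob while the block stays in the vise, then lift the block out and set it down gently, upright, flat on the floor of the steel tray. Leave the jaw open, and leave the undrilled block on the bench where it stands.

Things in the scene. Friction and masses are not known exactly. Their poses are not given: they have to be found in the camera images.
- block_center (a point): Centre of the finished block: aluminium, 50 (x) x 40 (y) x 60 mm high, four 11 mm bores in its top, a groove 7 mm deep along the foot of its -x face, about 0.3 kg. It starts in the vise on a bed 15 mm above the worktop (top at 75 mm), axes as the vise's. The jaws, 45 mm high, touch only its x faces; the y faces are free to grip. It stands by itself once the jaw is open.
- jaw_knob (a point): Centre of the upright black knob, 24 mm across, 32 mm high (56 to 88 mm above the worktop), on the sliding jaw, 70 mm from the block's centre when shut. Its axes are the vise's; the jaw opens straight towards its -x (roughly to the robot). The grey vise, 225 x 90 mm, is fixed; its end stop, 41 mm high, is 146 mm from the block's centre on the -x side.
- vise_jaw (a joint): Travel of the sliding jaw in m: 0 = shut on the block, 0.045 = fully open at its stop. It slides stiffly (about 4 N) and stays where it is left. While it is shut a steel rib on it reaches 5 mm into the block's groove, so that the block cannot be lifted out.
- tray: Shallow open steel tray lying loose on the worktop, 150 mm along its x, 130 mm along its y, walls 18 mm high and 3 mm thick, floor 3 mm thick; origin at the centre of its underside, z up.
- blank_center (a point): Centre (half-way up) of the undrilled aluminium block, 50 x 40 x 60 mm, plain top, standing loose on the bench. Not to be moved.

How it is judged (in metres and radians):
On the way:
1. the jaw is slid at least 30 mm open while the block still stands in the vise (value of joint vise_jaw above 0.03 m and distance of block_center from where it was at the start of the episode below 0.015 m), for 0.2 s.
At the end, for the whole second after the job is handed in: The tube block stands upright (within 6 degrees), released, flat on the floor of the tray inside its walls, with the tray flat on the worktop; the jaw is still at least 20 mm open; the undrilled block is within 20 mm of where it stood (x of block_center in the frame of tray between -0.055 and 0.055 m and y of block_center in the frame of tray between -0.045 and 0.045 m and z of block_center in the frame of tray between 0.028 and 0.037 m and angle between each of block_center, tray's own z axis and vertical below 0.1 rad and height (world z) of tray below 0.01 m and value of joint vise_jaw above 0.02 m and distance of blank_center from where it was at the start of the episode below 0.02 m); the robot touches nothing.
It fails at once if the undrilled block is moved more than 20 mm or knocked over (distance of blank_center from where it was at the start of the episode above 0.02 m or angle between blank_center's own z axis and vertical above 0.5 rad).
It fails at once if the tube block is dropped or slammed into the tray: within 30 mm above the tray's floor it moves faster than 0.5 m/s (x of block_center in the frame of tray between -0.075 and 0.075 m and y of block_center in the frame of tray between -0.065 and 0.065 m and z of block_center in the frame of tray below 0.063 m and linear speed of tube_block above 0.5 m/s).
It also fails if it takes over 48 s, if anything falls off the work surface, if the arm or the gripper's body presses on something with over 40 N, if the wrist force passes 120 N, or if a joint passes its speed limit or range.

## Working session

There is one attempt and no reset: what is moved stays moved. The work goes in short steps, Python scripts to look and compute and a tool call to move; the robot and the scene stay as the last step left them, time stands still between calls to the robot, and variables do not carry over. Pictures are saved under pics/ and viewed, at most 10 in all, crops included, and the job is handed in when it is done.

Besides the shell and the picture viewer there is one more tool, called after "Emit:" as name(argument=value, ...) on one line, values as JSON. move_arm: Moves the arm, as the interface text tells. Its arguments: {"type":"object","properties":{"increments":{"type":"array"}},"required":["increments"]}

```bash
mkdir -p pics; cat > h.py <<'E'
import numpy as np, cv2
from rig import bot
def toworld(cam,P):
    m=bot.camera_model(cam)
    P=np.atleast_2d(P)
    if cam=='wrist':
        s=bot.read_state();T=np.array(m['tool_from_camera']);p=P@T[:3,:3].T+T[:3,3]
        return p@np.array(s['tcp_rot']).T+np.array(s['position'])
    R=cv2.Rodrigues(np.array(m['rvec'],float))[0]
    return (P-np.array(m['tvec']).ravel())@R
def cloud(cam,d,mask):
    K=np.array(bot.camera_model(cam)['intrinsics']);v,u=np.nonzero(mask&(d>0));z=d[v,u]
    return toworld(cam,np.c_[(u-K[0,2])/K[0,0]*z,(v-K[1,2])/K[1,1]*z,z])
E
python3 - <<'E'
from h import *
ims=[]
for c in ['top','scene']:
    im,d=bot.capture(c);ims.append(im);np.save(c+'_d.npy',d)
    for l in ['block_center','jaw_knob','vise_jaw','tray','blank_center']:
        r=bot.trace(l,c)
        for q in r[:2]:
            p=cloud(c,d,q['mask'])
            if len(p)<10: print(c,l,'few');continue
            zt=np.percentile(p[:,2],97); t=p[p[:,2]>zt-.006]
            rect=cv2.minAreaRect((t[:,:2]*1000).astype(np.float32))
            print(c,l,round(q['conf'],2),len(p),'ztop',zt.round(3),'rect',np.round(rect[0],1),np.round(rect[1],1),round(rect[2],1),'med',np.median(t,0).round(3))
cv2.imwrite('pics/a.png',cv2.resize(np.vstack(ims)[:,:,::-1],(400,600)))
cv2.imwrite('pics/top.png',ims[0][:,:,::-1])
s=bot.read_state();print(s['time_s'],s['position'],s['tcp_rot'],s['opening'])
E
```

```text
top block_center 0.67 582 ztop 0.078 rect [614.  193.2] [50.4 40.4] 0.9 med [0.614 0.193 0.074]
top jaw_knob 0.81 744 ztop 0.088 rect [543.9 193.9] [21.4 22.5] 1.0 med [0.544 0.193 0.087]
top vise_jaw 0.7 767 ztop 0.088 rect [543.9 193.9] [21.4 22.5] 1.0 med [0.544 0.193 0.087]
top tray 0.88 3598 ztop 0.017 rect [ 582.4 -185.2] [150.5 130.4] 6.6 med [ 0.576 -0.181  0.016]
top blank_center 0.91 479 ztop 0.062 rect [658.5   6.9] [38.3 50.9] 89.6 med [0.658 0.008 0.059]
scene block_center 0.75 477 ztop 0.079 rect [611.6 194.1] [52.2 40.7] 0.3 med [0.611 0.193 0.077]
scene jaw_knob 0.68 619 ztop 0.09 rect [541.9 192.2] [18.4 18.9] 41.3 med [0.54  0.191 0.09 ]
scene vise_jaw 0.69 666 ztop 0.09 rect [542.1 194.6] [22.3 22.5] 52.6 med [0.54  0.193 0.09 ]
scene tray 0.87 3516 ztop 0.02 rect [ 580.3 -184. ] [153.1 129.9] 7.0 med [ 0.546 -0.184  0.019]
scene blank_center 0.73 600 ztop 0.064 rect [656.1   6.9] [40.6 50.2] 88.5 med [0.654 0.006 0.062]
0.6 [0.24094954 0.57666122 0.2225605 ] [[-9.22658428e-01  3.85618238e-01  3.74460399e-06]
 [ 3.85618238e-01  9.22658427e-01  2.43506098e-05]
 [ 5.93504884e-06  2.39112830e-05 -1.00000000e+00]] 0.9984935317729517
```

View pics/top.png

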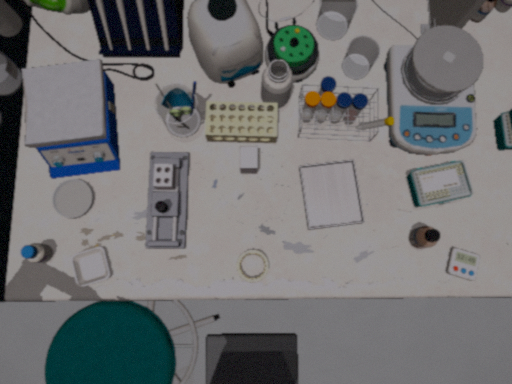

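View pics/a.png

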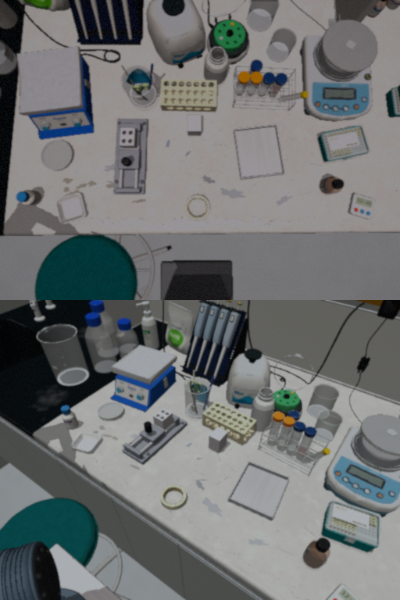

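The top view shows the vise at (165,200), the block top at (163,175), the knob at (162,207), the tray at (331,194) and the blank at (249,158). The two cameras agree to about 3 mm. I'll square the tool to the vise first.

Emit:
move_arm(increments=[{"xyz": [0, 0, 0], "roll": -0.1, "grip": 100}, {"xyz": [0, 0, 0], "roll": -0.1, "grip": 100}, {"xyz": [0, 0, 0], "roll": -0.1, "grip": 100}, {"xyz": [0, 0, 0], "roll": -0.096, "grip": 100}])

```text
time_s: 0.93
position: [0.2409, 0.5767, 0.2226]
tcp_rot: [[-1.0, -0.005, 0.0], [-0.005, 1.0, 0.0], [-0.0, 0.0, -1.0]]
force: [0.8, -0.0, -0.7]
opening: 1.0
grasp_force: 0.0
```

```bash
python3 - <<'E'
from h import *
d=np.load('top_d.npy')
p=cloud('top',d,d>0)
def box(n,x0,x1,y0,y1,z0,z1):
    q=p[(p[:,0]>x0)&(p[:,0]<x1)&(p[:,1]>y0)&(p[:,1]<y1)&(p[:,2]>z0)&(p[:,2]<z1)]
    if len(q)<8: print(n,len(q));return
    print(n,len(q),q.min(0).round(3),q.max(0).round(3),cv2.minAreaRect((q[:,:2]*1000).astype(np.float32)))
box('vise',.44,.70,.12,.27,.010,.046)
box('stir',.5,.9,.27,.5,.03,.5)
box('beak',.7,.9,.08,.27,.05,.3)
s=bot.read_state();print(s['position'],s['tcp_rot'][:,1])
E
```

```text
vise 3102 [0.459 0.148 0.01 ] [0.684 0.24  0.046] ((571.7615356445312, 193.62722778320312), (90.22758483886719, 224.51145935058594), 89.17475891113281)
stir 8413 [0.641 0.308 0.03 ] [0.865 0.495 0.126] ((751.0003051757812, 398.1759033203125), (208.61854553222656, 172.3407745361328), 7.11778450012207)
beak 1973 [0.712 0.08  0.05 ] [0.9   0.213 0.156] ((806.0159301757812, 146.60433959960938), (132.7247772216797, 187.98133850097656), 89.81932067871094)
[0.24092897 0.57668661 0.22259926] [-5.09080201e-03  9.99987038e-01  9.00929204e-05]
```

Emit:
move_arm(increments=[{"xyz": [-20, -25.7, 4], "roll": 0, "grip": 100}, {"xyz": [-20, -25.7, 4], "roll": 0, "grip": 100}, {"xyz": [-20, -25.7, 4], "roll": 0, "grip": 100}, {"xyz": [-20, -25.7, 4], "roll": 0, "grip": 100}, {"xyz": [-20, -25.7, 4], "roll": 0, "grip": 100}])

```text
time_s: 1.35
position: [0.3416, 0.4471, 0.2026]
tcp_rot: [[-1.0, -0.001, 0.0], [-0.001, 1.0, 0.0], [-0.0, 0.0, -1.0]]
force: [0.4, 0.5, -0.0]
opening: 1.001
grasp_force: 0.0
```

Emit:
move_arm(increments=[{"xyz": [-20, -25.7, 4], "roll": 0, "grip": 100}, {"xyz": [-20, -25.7, 4], "roll": 0, "grip": 100}, {"xyz": [-20, -25.7, 4], "roll": 0, "grip": 100}, {"xyz": [-20, -25.7, 4], "roll": 0, "grip": 100}, {"xyz": [-20, -25.7, 4], "roll": 0, "grip": 100}])

```text
time_s: 1.77
position: [0.4419, 0.3185, 0.1826]
tcp_rot: [[-1.0, -0.0, 0.001], [-0.0, 1.0, 0.0], [-0.001, 0.0, -1.0]]
force: [0.3, -0.3, -0.1]
opening: 0.998
grasp_force: 0.0
```

Emit:
move_arm(increments=[{"xyz": [-20, -25.7, 4], "roll": 0, "grip": 100}, {"xyz": [-20, -25.7, 4], "roll": 0, "grip": 100}, {"xyz": [-20, -25.7, 4], "roll": 0, "grip": 100}, {"xyz": [-20, -25.7, 4], "roll": 0, "grip": 100}, {"xyz": [-20, -25.7, 4], "roll": 0.017, "grip": 100}])

```text
time_s: 2.18
position: [0.542, 0.1898, 0.1626]
tcp_rot: [[-1.0, 0.017, 0.0], [0.017, 1.0, 0.0], [-0.0, 0.0, -1.0]]
force: [0.4, 0.2, -0.0]
opening: 1.0
grasp_force: 0.0
```

Emit:
move_arm(increments=[{"xyz": [0, 0, 0], "roll": 0, "grip": 100}, {"xyz": [0, 0, 0], "roll": 0, "grip": 100}])

```text
time_s: 2.35
position: [0.5422, 0.1897, 0.1623]
tcp_rot: [[-1.0, 0.02, 0.0], [0.02, 1.0, 0.0], [-0.0, 0.0, -1.0]]
force: [0.5, 0.5, 0.4]
opening: 1.001
grasp_force: 0.0
```

```bash
python3 - <<'E'
from h import *
s=bot.read_state();print(s['position'],s['tcp_rot'][:,1],s['force'])
im,d=bot.capture('wrist');cv2.imwrite('pics/w1.png',im[:,:,::-1])
for l in ['block_center','jaw_knob']:
    for q in bot.trace(l,'wrist')[:1]:
        p=cloud('wrist',d,q['mask'])
        zt=np.percentile(p[:,2],97); t=p[p[:,2]>zt-.006]
        print(l,q['conf'],zt,cv2.minAreaRect((t[:,:2]*1000).astype(np.float32)))
E
```

```text
[0.54220112 0.1896856  0.16233245] [2.02932179e-02 9.99794054e-01 1.86185479e-04] [0.47090558 0.53631027 0.44018013]
block_center 0.55 0.0765946586305052 ((612.9154663085938, 196.25827026367188), (39.14146041870117, 50.674129486083984), 89.55331420898438)
jaw_knob 0.72 0.08943843746808615 ((542.48388671875, 197.44239807128906), (22.54944610595703, 23.111360549926758), 89.20067596435547)
```

View pics/w1.png

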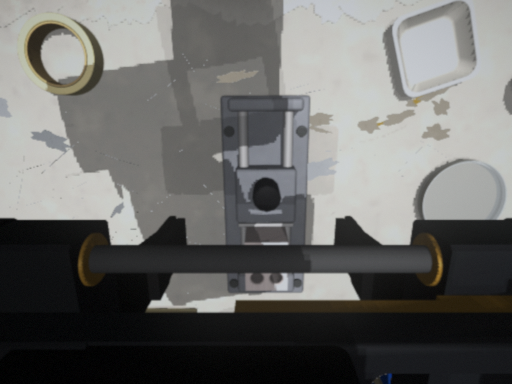

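The wrist view shows the knob at (265,194) between the fingers and slightly off centre. I'll correct y and go down.

Emit:
move_arm(increments=[{"xyz": [0, 5, 20], "roll": 0, "grip": 100}, {"xyz": [0, 0, 25], "roll": 0, "grip": 100}, {"xyz": [0, 0, 25], "roll": 0, "grip": 80}, {"xyz": [0, 0, 20], "roll": 0, "grip": 60}, {"xyz": [0, 0, 11], "roll": 0, "grip": 50}])

```text
time_s: 2.92
position: [0.5387, 0.1974, 0.0596]
tcp_rot: [[-1.0, 0.015, -0.004], [0.015, 1.0, -0.0], [0.004, -0.001, -1.0]]
force: [0.9, 0.1, -0.1]
opening: 0.854
grasp_force: 0.0
```

Emit:
move_arm(increments=[{"xyz": [0, 0, 0], "roll": 0, "grip": 35}, {"xyz": [0, 0, 0], "roll": 0, "grip": 30}, {"xyz": [0, 0, 0], "roll": 0, "grip": 28}, {"xyz": [0, 0, 0], "roll": 0, "grip": 26}, {"xyz": [0, 0, 0], "roll": 0, "grip": 24}])

```text
time_s: 3.33
position: [0.542, 0.1965, 0.0629]
tcp_rot: [[-1.0, 0.017, 0.003], [0.017, 1.0, 0.0], [-0.003, 0.0, -1.0]]
force: [-0.5, -0.8, -0.2]
opening: 0.48
grasp_force: 0.0
```

Emit:
move_arm(increments=[{"xyz": [0, -1, 0], "roll": 0, "grip": 24}, {"xyz": [0, 0, 0], "roll": 0, "grip": 24}, {"xyz": [0, 0, 0], "roll": 0, "grip": 24}, {"xyz": [0, 0, 0], "roll": 0, "grip": 24}, {"xyz": [0, 0, 0], "roll": 0, "grip": 24}])

```text
time_s: 3.75
position: [0.5413, 0.1948, 0.0619]
tcp_rot: [[-1.0, 0.017, 0.0], [0.017, 1.0, -0.001], [-0.0, -0.001, -1.0]]
force: [-0.4, -2.2, 3.7]
opening: 0.27
grasp_force: 30.0
```

Emit:
move_arm(increments=[{"xyz": [0, 0, 0], "roll": 0, "grip": 20}, {"xyz": [0, 0, 0], "roll": 0, "grip": 20}, {"xyz": [0, 0, 0], "roll": 0, "grip": 20}])

```text
time_s: 4.0
position: [0.5413, 0.1949, 0.0619]
tcp_rot: [[-1.0, 0.017, 0.0], [0.017, 1.0, -0.001], [-0.0, -0.001, -1.0]]
force: [-0.1, -3.7, 5.1]
opening: 0.266
grasp_force: 30.0
```

Gripped with small side forces, so I'll pull now.

Emit:
move_arm(increments=[{"xyz": [4, 0, 0], "roll": 0, "grip": 20}, {"xyz": [5, 0, 0], "roll": 0, "grip": 20}, {"xyz": [5, 0, 0], "roll": 0, "grip": 20}, {"xyz": [5, 0, 0], "roll": 0, "grip": 20}, {"xyz": [5, 0, 0], "roll": 0, "grip": 20}])

```text
time_s: 4.42
position: [0.5203, 0.1952, 0.0619]
tcp_rot: [[-1.0, 0.017, 0.007], [0.017, 1.0, -0.0], [-0.007, -0.0, -1.0]]
force: [5.2, -4.5, 1.1]
opening: 0.266
grasp_force: 30.0
```

Emit:
move_arm(increments=[{"xyz": [5, 0, 0], "roll": 0, "grip": 20}, {"xyz": [5, 0, 0], "roll": 0, "grip": 20}, {"xyz": [5, 0, 0], "roll": 0, "grip": 20}, {"xyz": [4, 0, 0], "roll": 0, "grip": 20}, {"xyz": [0, 0, 0], "roll": 0, "grip": 20}])

```text
time_s: 4.83
position: [0.4998, 0.1955, 0.0619]
tcp_rot: [[-1.0, 0.016, 0.004], [0.016, 1.0, -0.0], [-0.004, -0.0, -1.0]]
force: [2.3, -3.5, 3.5]
opening: 0.266
grasp_force: 30.0
```

Emit:
move_arm(increments=[{"xyz": [0, 0, 0], "roll": 0, "grip": 20}, {"xyz": [0, 0, 0], "roll": 0, "grip": 20}])

```text
time_s: 5.0
position: [0.4998, 0.1955, 0.0619]
tcp_rot: [[-1.0, 0.016, 0.004], [0.016, 1.0, -0.0], [-0.004, -0.0, -1.0]]
force: [1.8, -3.7, 3.8]
opening: 0.266
grasp_force: 30.0
```

The jaw is about 41 mm open. I'll release it and rise.

Emit:
move_arm(increments=[{"xyz": [0, 0, 0], "roll": 0, "grip": 60}, {"xyz": [0, 0, 0], "roll": 0, "grip": 60}, {"xyz": [0, 0, 0], "roll": 0, "grip": 60}, {"xyz": [0, 0, 0], "roll": 0, "grip": 60}, {"xyz": [0, 0, 0], "roll": 0, "grip": 90}])

```text
time_s: 5.42
position: [0.4975, 0.1962, 0.0612]
tcp_rot: [[-1.0, 0.017, -0.001], [0.017, 1.0, 0.0], [0.001, 0.0, -1.0]]
force: [-0.3, 0.4, 0.2]
opening: 0.555
grasp_force: 0.0
```

Emit:
move_arm(increments=[{"xyz": [0, 0, -15], "roll": 0, "grip": 90}, {"xyz": [0, 0, -20], "roll": 0, "grip": 90}, {"xyz": [0, 0, -20], "roll": 0, "grip": 90}, {"xyz": [0, 0, 0], "roll": 0, "grip": 90}, {"xyz": [0, 0, 0], "roll": 0, "grip": 90}])

```text
time_s: 5.83
position: [0.4986, 0.1963, 0.1173]
tcp_rot: [[-1.0, 0.017, 0.002], [0.017, 1.0, 0.001], [-0.002, 0.001, -1.0]]
force: [0.0, -0.3, -0.5]
opening: 0.876
grasp_force: 0.0
```

```bash
python3 - <<'E'
from h import *
s=bot.read_state();print(s['position'],s['tcp_rot'][:,1],s['force'],s['opening'])
im,d=bot.capture('wrist');cv2.imwrite('pics/w2.png',im[:,:,::-1])
im,d2=bot.capture('top')
for c,d in (('wrist',d),('top',d2)):
  for l in ['block_center','jaw_knob']:
    for q in bot.trace(l,c)[:1]:
        p=cloud(c,d,q['mask'])
        zt=np.percentile(p[:,2],97); t=p[p[:,2]>zt-.006]
        print(c,l,q['conf'],zt,cv2.minAreaRect((t[:,:2]*1000).astype(np.float32)))
E
```

```text
[0.49858424 0.1962827  0.11731125] [1.66395265e-02 9.99861373e-01 6.01020282e-04] [ 0.02898318 -0.28453413 -0.5323062 ] 0.8759858189888465
wrist block_center 0.69 0.05015603870368753 ((531.9733276367188, 196.00680541992188), (38.51608657836914, 115.5238037109375), 88.75802612304688)
wrist jaw_knob 0.91 0.08735997819818637 ((489.54180908203125, 193.4097137451172), (47.35420227050781, 23.12195587158203), 10.15224838256836)
top block_center 0.64 0.07678777931263982 ((613.9081420898438, 192.91339111328125), (40.79727554321289, 50.59696578979492), 89.15119934082031)
```

View pics/w2.png

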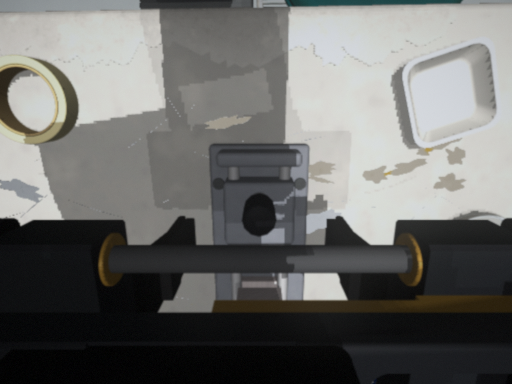

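The wrist view shows the jaw slid against its end stop, with the knob at (259,215). The top camera has the block still at (0.614, 0.193). I'll move above the block and descend.

Emit:
move_arm(increments=[{"xyz": [-20, 0, 0], "roll": 0, "grip": 100}, {"xyz": [-24, 0, 0], "roll": 0, "grip": 100}, {"xyz": [-24, 0, 0], "roll": 0, "grip": 100}, {"xyz": [-24, 0, 0], "roll": 0, "grip": 100}, {"xyz": [-22, 0, 0], "roll": 0, "grip": 100}])

```text
time_s: 6.55
position: [0.6131, 0.1939, 0.1158]
tcp_rot: [[-1.0, 0.017, -0.001], [0.017, 1.0, -0.0], [0.001, -0.0, -1.0]]
force: [0.8, -0.6, -0.0]
opening: 0.995
grasp_force: 0.0
```

Emit:
move_arm(increments=[{"xyz": [0, 0, 0], "roll": 0, "grip": 100}, {"xyz": [0, 0, 10], "roll": 0, "grip": 100}, {"xyz": [0, 0, 15], "roll": 0, "grip": 100}, {"xyz": [0, 0, 10], "roll": 0, "grip": 100}, {"xyz": [0, 0, 0], "roll": 0, "grip": 100}])

```text
time_s: 6.97
position: [0.6082, 0.1937, 0.078]
tcp_rot: [[-1.0, 0.017, -0.008], [0.017, 1.0, -0.001], [0.008, -0.001, -1.0]]
force: [-0.4, -1.0, 0.4]
opening: 0.998
grasp_force: 0.0
```

Emit:
move_arm(increments=[{"xyz": [0, 0, 10], "roll": 0, "grip": 90}, {"xyz": [0, 0, 10], "roll": 0, "grip": 80}, {"xyz": [0, 0, 10], "roll": 0, "grip": 70}, {"xyz": [0, 0, 5], "roll": 0, "grip": 60}, {"xyz": [0, 0, 0], "roll": 0, "grip": 60}])

```text
time_s: 7.38
position: [0.6109, 0.1939, 0.0448]
tcp_rot: [[-1.0, 0.017, -0.003], [0.017, 1.0, -0.0], [0.003, -0.0, -1.0]]
force: [0.1, -0.2, -0.9]
opening: 0.706
grasp_force: 0.0
```

Emit:
move_arm(increments=[{"xyz": [0, 0, 0], "roll": 0, "grip": 55}, {"xyz": [0, 0, 0], "roll": 0, "grip": 55}, {"xyz": [0, 0, 0], "roll": 0, "grip": 55}])

```text
time_s: 7.63
position: [0.6126, 0.1941, 0.0471]
tcp_rot: [[-1.0, 0.017, 0.001], [0.017, 1.0, 0.0], [-0.001, 0.0, -1.0]]
force: [0.0, 0.3, 0.1]
opening: 0.567
grasp_force: 0.0
```

Emit:
move_arm(increments=[{"xyz": [0, 0, 2], "roll": 0, "grip": 40}, {"xyz": [0, 0, 0], "roll": 0, "grip": 40}, {"xyz": [0, 0, 0], "roll": 0, "grip": 38}, {"xyz": [0, 0, 0], "roll": 0, "grip": 38}, {"xyz": [0, 0, 0], "roll": 0, "grip": 38}])

```text
time_s: 8.05
position: [0.6121, 0.194, 0.0447]
tcp_rot: [[-1.0, 0.017, 0.0], [0.017, 1.0, -0.0], [-0.0, -0.0, -1.0]]
force: [-0.0, -0.6, 0.2]
opening: 0.46
grasp_force: 30.0
```

Emit:
move_arm(increments=[{"xyz": [0, 0, -3], "roll": 0, "grip": 38}, {"xyz": [0, 0, -5], "roll": 0, "grip": 38}, {"xyz": [0, 0, -8], "roll": 0, "grip": 38}, {"xyz": [0, 0, 0], "roll": 0, "grip": 38}, {"xyz": [0, 0, 0], "roll": 0, "grip": 38}])

```text
time_s: 8.47
position: [0.6124, 0.1942, 0.0614]
tcp_rot: [[-1.0, 0.017, 0.001], [0.017, 1.0, 0.0], [-0.001, 0.0, -1.0]]
force: [-0.6, 0.6, -3.0]
opening: 0.454
grasp_force: 30.0
```

The block is held and free. I'll lift it and carry it to the tray.

Emit:
move_arm(increments=[{"xyz": [0, 0, -12], "roll": 0, "grip": 38}, {"xyz": [0, 0, -20], "roll": 0, "grip": 38}, {"xyz": [0, 0, -20], "roll": 0, "grip": 38}, {"xyz": [0, 0, -20], "roll": 0, "grip": 38}, {"xyz": [0, 0, -12], "roll": 0, "grip": 38}])

```text
time_s: 8.88
position: [0.6132, 0.1942, 0.1475]
tcp_rot: [[-1.0, 0.017, 0.004], [0.017, 1.0, 0.001], [-0.004, 0.001, -1.0]]
force: [0.9, 0.5, -1.4]
opening: 0.46
grasp_force: 30.0
```

Emit:
move_arm(increments=[{"xyz": [0, -10, 0], "roll": 0, "grip": 38}, {"xyz": [1, -20, 0], "roll": 0, "grip": 38}, {"xyz": [2, -22, 0], "roll": 0, "grip": 38}, {"xyz": [2, -22, 0], "roll": 0, "grip": 38}, {"xyz": [2, -22, 0], "roll": 0, "grip": 38}])

```text
time_s: 9.3
position: [0.6023, 0.0966, 0.1435]
tcp_rot: [[-1.0, 0.016, -0.002], [0.016, 1.0, -0.0], [0.002, -0.0, -1.0]]
force: [0.8, -0.7, -1.7]
opening: 0.459
grasp_force: 30.0
```

Emit:
move_arm(increments=[{"xyz": [1, -22, 0], "roll": 0, "grip": 38}, {"xyz": [1, -22, 0], "roll": 0, "grip": 38}, {"xyz": [2, -22, 0], "roll": 0, "grip": 38}, {"xyz": [2, -22, 0], "roll": 0, "grip": 38}, {"xyz": [1, -22, 0], "roll": 0, "grip": 38}])

```text
time_s: 9.72
position: [0.5931, -0.0133, 0.1434]
tcp_rot: [[-1.0, 0.017, -0.003], [0.017, 1.0, 0.0], [0.003, 0.0, -1.0]]
force: [0.4, -1.2, -2.0]
opening: 0.457
grasp_force: 30.0
```

Emit:
move_arm(increments=[{"xyz": [1, -22, 0], "roll": 0, "grip": 38}, {"xyz": [1, -22, 0], "roll": 0, "grip": 38}, {"xyz": [2, -22, 0], "roll": 0, "grip": 38}, {"xyz": [2, -22, 0], "roll": 0, "grip": 38}, {"xyz": [1, -22, 0], "roll": 0, "grip": 38}])

```text
time_s: 10.13
position: [0.5842, -0.123, 0.1434]
tcp_rot: [[-1.0, 0.017, -0.003], [0.017, 1.0, 0.001], [0.003, 0.001, -1.0]]
force: [0.6, -0.1, -2.3]
opening: 0.458
grasp_force: 30.0
```

Emit:
move_arm(increments=[{"xyz": [2, -22, 0], "roll": 0, "grip": 38}, {"xyz": [1, -22, 0], "roll": 0, "grip": 38}, {"xyz": [1, -19, 0], "roll": -0.065, "grip": 38}, {"xyz": [0, 0, 0], "roll": -0.065, "grip": 38}, {"xyz": [0, 0, 0], "roll": 0, "grip": 38}])

```text
time_s: 10.55
position: [0.5795, -0.1862, 0.1435]
tcp_rot: [[-0.994, -0.111, -0.002], [-0.111, 0.994, 0.001], [0.002, 0.001, -1.0]]
force: [0.5, 0.7, -1.8]
opening: 0.458
grasp_force: 30.0
```

```bash
python3 - <<'E'
from h import *
s=bot.read_state();print(s['position'],s['tcp_rot'][:,1],s['force'],s['opening'],s['grasp_force'])
im,d=bot.capture('scene');cv2.imwrite('pics/s2.png',cv2.resize(im[130:330,200:466,::-1],None,fx=2,fy=2))
print(bot.trace('tray','scene')[:0])
for q in bot.trace('tray','scene')[:1]:
    p=cloud('scene',d,q['mask']);print(cv2.minAreaRect((p[p[:,2]<.025][:,:2]*1000).astype(np.float32)))
E
```

```text
[ 0.57953104 -0.18623998  0.14347694] [-1.11405647e-01  9.93774695e-01  7.98497540e-04] [ 0.49598414  0.70369788 -1.79909433] 0.4582356084229936 29.998135380155873
[]
((579.712890625, -182.02920532226562), (152.54617309570312, 134.546875), 6.8037590980529785)
```

View pics/s2.png

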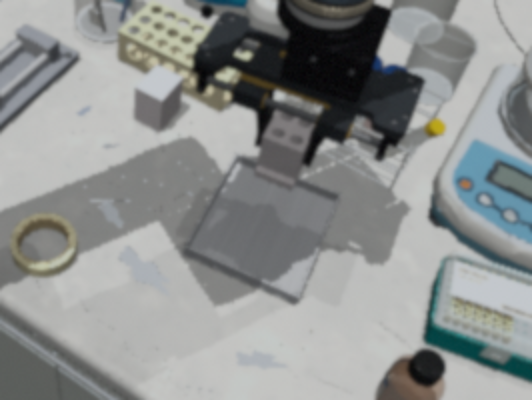

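The scene view shows the block upright over the tray: block at (287,140) and tray centre near (265,235). The blank at (158,98) is untouched. I'll lower the block, slowing near the floor.

Emit:
move_arm(increments=[{"xyz": [0, 0, 12], "roll": 0, "grip": 38}, {"xyz": [0, 0, 20], "roll": 0, "grip": 38}, {"xyz": [0, 0, 20], "roll": 0, "grip": 38}, {"xyz": [0, 0, 16], "roll": 0, "grip": 38}, {"xyz": [0, 0, 10], "roll": 0, "grip": 38}])

```text
time_s: 11.12
position: [0.5793, -0.183, 0.0639]
tcp_rot: [[-0.994, -0.114, -0.004], [-0.114, 0.994, 0.002], [0.003, 0.002, -1.0]]
force: [-0.6, -0.0, -1.9]
opening: 0.46
grasp_force: 30.0
```

Emit:
move_arm(increments=[{"xyz": [0, 0, 8], "roll": 0, "grip": 38}, {"xyz": [0, 0, 8], "roll": 0, "grip": 38}, {"xyz": [0, 0, 6], "roll": 0, "grip": 38}, {"xyz": [0, 0, 4], "roll": 0, "grip": 38}, {"xyz": [0, 0, 0], "roll": 0, "grip": 38}])

```text
time_s: 11.53
position: [0.5805, -0.1843, 0.04]
tcp_rot: [[-0.994, -0.113, -0.001], [-0.113, 0.994, 0.0], [0.001, 0.0, -1.0]]
force: [0.0, 0.0, -2.4]
opening: 0.451
grasp_force: 30.0
```

Emit:
move_arm(increments=[{"xyz": [0, 0, 0], "roll": 0, "grip": 38}, {"xyz": [0, 0, 0], "roll": 0, "grip": 38}, {"xyz": [0, 0, 0], "roll": 0, "grip": 38}])

```text
time_s: 11.78
position: [0.5812, -0.1848, 0.0413]
tcp_rot: [[-0.994, -0.113, 0.001], [-0.113, 0.994, -0.001], [-0.001, -0.001, -1.0]]
force: [-0.4, -0.2, -2.3]
opening: 0.453
grasp_force: 30.0
```

Lowering slowly while watching the vertical force.

Emit:
move_arm(increments=[{"xyz": [0, 0, 2], "roll": 0, "grip": 38}, {"xyz": [0, 0, 2], "roll": 0, "grip": 38}, {"xyz": [0, 0, 2], "roll": 0, "grip": 38}, {"xyz": [0, 0, 0], "roll": 0, "grip": 38}, {"xyz": [0, 0, 0], "roll": 0, "grip": 38}])

```text
time_s: 12.2
position: [0.5805, -0.1844, 0.0343]
tcp_rot: [[-0.994, -0.113, -0.0], [-0.113, 0.994, 0.0], [0.0, 0.0, -1.0]]
force: [-0.5, -1.5, -2.4]
opening: 0.459
grasp_force: 30.0
```

Emit:
move_arm(increments=[{"xyz": [0, 0, 1], "roll": 0, "grip": 38}, {"xyz": [0, 0, 1], "roll": 0, "grip": 38}, {"xyz": [0, 0, 0], "roll": 0, "grip": 38}, {"xyz": [0, 0, 0], "roll": 0, "grip": 38}])

```text
time_s: 12.53
position: [0.5808, -0.1846, 0.0327]
tcp_rot: [[-0.994, -0.113, 0.0], [-0.113, 0.994, -0.0], [-0.0, -0.0, -1.0]]
force: [0.5, 0.1, -0.6]
opening: 0.455
grasp_force: 30.0
```

Emit:
move_arm(increments=[{"xyz": [0, 0, 0.6], "roll": 0, "grip": 38}, {"xyz": [0, 0, 0], "roll": 0, "grip": 38}, {"xyz": [0, 0, 0], "roll": 0, "grip": 38}])

```text
time_s: 12.78
position: [0.5808, -0.1846, 0.0327]
tcp_rot: [[-0.994, -0.113, 0.0], [-0.113, 0.994, -0.0], [-0.0, -0.0, -1.0]]
force: [-1.5, -0.5, 5.1]
opening: 0.452
grasp_force: 30.0
```

Emit:
move_arm(increments=[{"xyz": [0, 0, 0], "roll": 0, "grip": 60}, {"xyz": [0, 0, 0], "roll": 0, "grip": 70}, {"xyz": [0, 0, 0], "roll": 0, "grip": 80}, {"xyz": [0, 0, 0], "roll": 0, "grip": 80}, {"xyz": [0, 0, 0], "roll": 0, "grip": 80}])

```text
time_s: 13.2
position: [0.5807, -0.1845, 0.0317]
tcp_rot: [[-0.994, -0.113, -0.0], [-0.113, 0.994, 0.0], [0.0, 0.0, -1.0]]
force: [0.3, 0.3, 0.1]
opening: 0.74
grasp_force: 0.0
```

Emit:
move_arm(increments=[{"xyz": [0, 0, -8], "roll": 0, "grip": 80}, {"xyz": [0, 0, -15], "roll": 0, "grip": 80}, {"xyz": [0, 0, -25], "roll": 0, "grip": 80}, {"xyz": [0, 0, -30], "roll": 0, "grip": 80}, {"xyz": [0, 0, -30], "roll": 0, "grip": 80}])

```text
time_s: 13.62
position: [0.5802, -0.1842, 0.141]
tcp_rot: [[-0.994, -0.113, -0.001], [-0.113, 0.994, 0.001], [0.001, 0.001, -1.0]]
force: [0.1, 0.2, 1.1]
opening: 0.795
grasp_force: 0.0
```

Emit:
move_arm(increments=[{"xyz": [0, 0, -20], "roll": 0, "grip": 80}, {"xyz": [0, 0, 0], "roll": 0, "grip": 80}, {"xyz": [0, 0, 0], "roll": 0, "grip": 80}, {"xyz": [0, 0, 0], "roll": 0, "grip": 80}])

```text
time_s: 13.95
position: [0.58, -0.1841, 0.1595]
tcp_rot: [[-0.994, -0.113, -0.001], [-0.113, 0.994, 0.001], [0.001, 0.001, -1.0]]
force: [-0.2, 0.3, 0.3]
opening: 0.798
grasp_force: 0.0
```

```bash
python3 - <<'E'
from h import *
s=bot.read_state();print(s['time_s'],s['position'],s['force'],s['opening'])
im,d=bot.capture('scene');cv2.imwrite('pics/s3.png',cv2.resize(im[130:330,130:430,::-1],None,fx=2,fy=2))
for l in ['block_center','jaw_knob','blank_center']:
    for q in bot.trace(l,'scene')[:1]:
        p=cloud('scene',d,q['mask']);zt=np.percentile(p[:,2],97); t=p[p[:,2]>zt-.006]
        print(l,q['conf'],zt,cv2.minAreaRect((t[:,:2]*1000).astype(np.float32)))
E
```

```text
13.95 [ 0.58000907 -0.18411901  0.15954454] [-0.22376164  0.289577    0.2845216 ] 0.7981630707219376
block_center 0.56 0.06676934726706543 ((581.0291748046875, -183.38246154785156), (52.49003601074219, 40.30167007446289), 7.469425201416016)
jaw_knob 0.91 0.09022481349241711 ((500.56134033203125, 194.39578247070312), (21.082279205322266, 20.983430862426758), 42.869384765625)
blank_center 0.94 0.06405128462430164 ((655.5668334960938, 6.305614471435547), (50.46329879760742, 39.97690200805664), 1.7659648656845093)
```

View pics/s3.png

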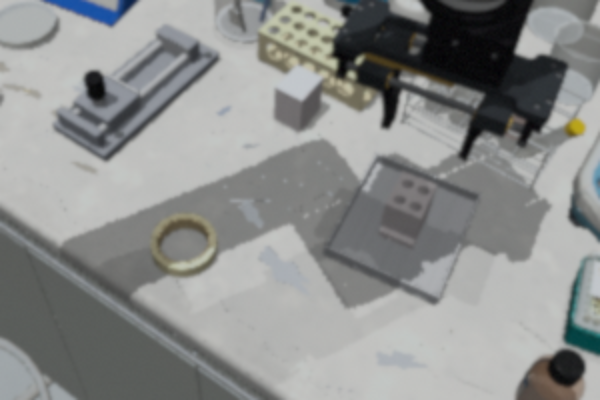

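The block stands upright in the middle of the tray at (408,210). The jaw is open with the knob at (95,85), the blank at (298,97) is unmoved, and the gripper is clear.

```bash
python3 -c "
from rig import bot
print(bot.hand_in())"
```

```text
the job is handed in; nothing more can be done
None
```

The job is handed in: jaw about 41 mm open, block standing upright and released in the middle of the tray, undrilled block not moved, about 14 s used; the hand-in gave no verdict.

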